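# Load the tray disinfector in pairs and lock its hood

## Task

Turn the black catch knob of the disinfector anticlockwise, back past its detent, and raise the clear hood upright. Load the used impression trays: each flat on the floor of a bay between its wires, grip towards the front, the two trays of one colour (one patient's upper and lower) together in the same bay; a tray without a mate may take any free place. Then lower the hood gently until fully down and turn the knob clockwise until it clicks past its detent to its stop; leave the bur block, the ligature pack and the teal jar where they are.

Things in the scene. Friction and masses are not known exactly. Their poses are not given: they have to be found in the camera images.
- disinfector: tray disinfector, a white box fixed to the worktop, 248 (x) by 242 mm (y); origin at the centre of its underside; +x points to its back (hood hinge), -x to its front, whose first 77 mm are the control deck, 36 mm high. Behind that lies the basin: floor at z=20, walls up to 36, inside from x=-47 to +114, y=-116 to +116 mm
- bay_left (a point): centre of the left bay's floor (disinfector x=+35, y=+75, z=20 mm), axes as the disinfector. A bay is 70 mm wide and 161 long (x), bounded by round wires along x, 5 mm thick, tops 10 mm over the floor, 37.5 mm either side of this point. Two trays fit one behind the other, origins 39 mm before and behind this point
- bay_middle (a point): the same for the middle bay (y=0)
- bay_right (a point): the same for the right bay (y=-75 mm)
- hood (a joint): angle of the clear hood, rad: 0 fully down, 1.57 upright behind the basin, 1.7 at its stop. Stiff friction hinge (0.65 N m): it stays where it is left. Down as found. Hood 170 mm long from the hinge, 242 wide, 38 high, 0.35 kg
- hood_hinge (a point): middle of the hood's hinge line, which runs along the disinfector's y at its back (disinfector x=+119, z=37 mm)
- hood_grip (a point): middle of the hood's steel handle bar: 10 mm thick, 90 long along the disinfector's y, 40 mm off the hood's front edge and free to grip for 35 mm either side of this point. It turns with the hood about the hinge; hood down, it lies 210 mm before the hinge line, 22 mm above it and 23 mm over the deck, 30 mm left of the middle
- catch (a joint): angle of the catch knob, rad: 0 open, 1.2 locked (as found); grows clockwise seen from above. An over-centre spring holds it at either stop: turning it from a stop takes about 0.2 N m, less on the way; past 0.80 (from either side) it snaps over to the other stop by itself, let go earlier it springs back. Its tongue lies over the hood's striker when locked
- knob_grip (a point): on the upright axis of the catch knob, 10 mm below the top of its black bar grip (46 long, 14 wide) and 13 mm above its round skirt; on the front deck, 36 mm before the closed hood. Seen from above the bar lies 1.2 rad anticlockwise of the disinfector's x when open, along that x when locked. Axes as the disinfector when open; turns with the knob
- blue_upper: blue metal impression tray for the upper jaw (its horseshoe is closed by a domed palate), 74x62x17 mm, 80 g. Origin at the centre of its underside; the horseshoe reaches from x=-35 to +13 mm, and a ribbed blue grip points to +x: 26 long, 16 wide, from 2 to 17 mm above the underside, centred at x=+26 mm
- blue_lower: blue metal impression tray for the lower jaw (open horseshoe), 74x62x17 mm, 80 g. Origin at the centre of its underside; the horseshoe reaches from x=-35 to +13 mm, and a ribbed blue grip points to +x: 26 long, 16 wide, from 2 to 17 mm above the underside, centred at x=+26 mm
- green_upper: green metal impression tray for the upper jaw (its horseshoe is closed by a domed palate), 74x62x17 mm, 80 g. Origin at the centre of its underside; the horseshoe reaches from x=-35 to +13 mm, and a ribbed green grip points to +x: 26 long, 16 wide, from 2 to 17 mm above the underside, centred at x=+26 mm
- green_lower: green metal impression tray for the lower jaw (open horseshoe), 74x62x17 mm, 80 g. Origin at the centre of its underside; the horseshoe reaches from x=-35 to +13 mm, and a ribbed green grip points to +x: 26 long, 16 wide, from 2 to 17 mm above the underside, centred at x=+26 mm
- red_upper: red metal impression tray for the upper jaw (its horseshoe is closed by a domed palate), 74x62x17 mm, 80 g. Origin at the centre of its underside; the horseshoe reaches from x=-35 to +13 mm, and a ribbed red grip points to +x: 26 long, 16 wide, from 2 to 17 mm above the underside, centred at x=+26 mm
- red_lower: red metal impression tray for the lower jaw (open horseshoe), 74x62x17 mm, 80 g. Origin at the centre of its underside; the horseshoe reaches from x=-35 to +13 mm, and a ribbed red grip points to +x: 26 long, 16 wide, from 2 to 17 mm above the underside, centred at x=+26 mm
- bur_stand: bystander: teal bur block with small burs standing in it, 24x60x38 mm; origin at the centre of its underside
- ligature_box: bystander: flat white ligature pack, 60x36x10 mm; origin at the centre of its underside
- jar_teal: bystander: white jar with a teal cap, at the back right between the fixed wire organiser (110 mm high, front near world x=0.65) and ultrasonic bath (122 high, front near x=0.62). The trays lie before these on the right half of the worktop, which has a low rim; a sunken drawer parts the halves from y=-0.08 to +0.08. Jar 34x34x47 mm; origin at the centre of its underside

How it is judged (in metres and radians):
On the way, in this order (a step that is already met when the one before it is completed fails the run):
1. the catch is unlocked and the hood raised (value of joint catch below 0.7 rad and value of joint hood above 1.35 rad), for 0.2 s.
2. all the trays lie in the bays, each colour's two together, grips to the front (z of blue_upper in the frame of disinfector between 0.012 and 0.028 m and x of blue_upper in the frame of disinfector between -0.044 and 0.114 m and angle between each of blue_upper, blue_lower, green_upper, green_lower, red_upper, red_lower's own z axis and vertical below 0.12 rad and x of hood_hinge in the frame of blue_upper below 0 m and (y of blue_upper in the frame of bay_left between -0.016 and 0.016 m or y of blue_upper in the frame of bay_middle between -0.016 and 0.016 m or y of blue_upper in the frame of bay_right between -0.016 and 0.016 m) and z of blue_lower in the frame of disinfector between 0.012 and 0.028 m and x of blue_lower in the frame of disinfector between -0.044 and 0.114 m and x of hood_hinge in the frame of blue_lower below 0 m and (y of blue_lower in the frame of bay_left between -0.016 and 0.016 m or y of blue_lower in the frame of bay_middle between -0.016 and 0.016 m or y of blue_lower in the frame of bay_right between -0.016 and 0.016 m) and z of green_upper in the frame of disinfector between 0.012 and 0.028 m and x of green_upper in the frame of disinfector between -0.044 and 0.114 m and x of hood_hinge in the frame of green_upper below 0 m and (y of green_upper in the frame of bay_left between -0.016 and 0.016 m or y of green_upper in the frame of bay_middle between -0.016 and 0.016 m or y of green_upper in the frame of bay_right between -0.016 and 0.016 m) and z of green_lower in the frame of disinfector between 0.012 and 0.028 m and x of green_lower in the frame of disinfector between -0.044 and 0.114 m and x of hood_hinge in the frame of green_lower below 0 m and (y of green_lower in the frame of bay_left between -0.016 and 0.016 m or y of green_lower in the frame of bay_middle between -0.016 and 0.016 m or y of green_lower in the frame of bay_right between -0.016 and 0.016 m) and z of red_upper in the frame of disinfector between 0.012 and 0.028 m and x of red_upper in the frame of disinfector between -0.044 and 0.114 m and x of hood_hinge in the frame of red_upper below 0 m and (y of red_upper in the frame of bay_left between -0.016 and 0.016 m or y of red_upper in the frame of bay_middle between -0.016 and 0.016 m or y of red_upper in the frame of bay_right between -0.016 and 0.016 m) and z of red_lower in the frame of disinfector between 0.012 and 0.028 m and x of red_lower in the frame of disinfector between -0.044 and 0.114 m and x of hood_hinge in the frame of red_lower below 0 m and (y of red_lower in the frame of bay_left between -0.016 and 0.016 m or y of red_lower in the frame of bay_middle between -0.016 and 0.016 m or y of red_lower in the frame of bay_right between -0.016 and 0.016 m) and y of blue_upper in the frame of blue_lower between -0.035 and 0.035 m and y of green_upper in the frame of green_lower between -0.035 and 0.035 m and y of red_upper in the frame of red_lower between -0.035 and 0.035 m), for 0.2 s.
3. the hood is fully down over the loaded trays (all of step 2 and value of joint hood below 0.04 rad), for 0.2 s.
4. the catch knob has clicked past its detent, with the hood down (value of joint hood below 0.04 rad and value of joint catch above 1.08 rad), for 0.2 s.
At the end, for the whole second after the job is handed in: Every tray lies flat (0.12 rad) on a bay floor, within 16 mm of the bay's middle line, grip to the front; the two of a colour are in one bay (within 35 mm sideways); the hood is down (under 0.04 rad), the catch past its detent (over 1.08 rad); all at rest (all of step 2 and all of step 4 and linear speed of each of blue_upper, blue_lower, green_upper, green_lower, red_upper, red_lower below 0.02 m/s); the robot touches nothing.
It fails at once if the hood is forced up while the catch is locked (value of joint catch above 0.9 rad and value of joint hood above 0.08 rad).
It fails at once if the hood slams shut (over 2.5 rad/s in its last 0.3 rad) (value of joint hood below 0.3 rad and velocity of joint hood below -2.5 rad/s).
It fails at once if the bur block is moved more than 30 mm (distance of bur_stand from where it was at the start of the episode above 0.03 m).
It fails at once if the ligature pack is moved more than 30 mm (distance of ligature_box from where it was at the start of the episode above 0.03 m).
It fails at once if the teal jar is moved more than 30 mm (distance of jar_teal from where it was at the start of the episode above 0.03 m).
Of blue_upper, blue_lower, green_upper, green_lower, red_upper, red_lower only 4 to 6 are there at a start; the rules pass over those that are not, and their reading is None.
At some moment in a run one of blue_upper, blue_lower, green_upper, green_lower, red_upper, red_lower may be knocked a few centimetres aside while the robot is not near it.
It also fails if it takes over 210 s, if anything falls off the work surface, if the arm or the gripper's body presses on something with over 40 N, if the wrist force passes 120 N, or if a joint passes its speed limit or range.

## Robot

A 6-joint arm with a two-finger parallel gripper is mounted at the origin on a cart in front of the work surface, level with it; the furniture and walls round the work are solid. World frame = base frame: x ahead of the robot, y to its left, z up, the work surface at z = 0. Lengths are in mm, angles in rad, forces in N, time in s.
With the tool pointing down it reaches from about 350 to 975 mm from the base axis. Payload 7.1 kg.
Tool frame: the origin (TCP) lies on the front face of the gripper's body, between the roots of the fingers; the fingertips stand 80 mm ahead of it and the grasp point (between the pads) lies 61 mm ahead of it (env.tips_ahead is the distance from the TCP to the fingertips, in mm); z points along the fingers, y is the line along which they close (so a half turn about z gives the same grasp; the last joint's range is limited). The gripper opens to 88 mm and grips with 3 to 60 N. Pads are 20 mm wide; open, the fingers measure 115 mm over their backs; the gripper's body (75 mm by 178 mm) begins 61 mm behind the grasp point.
Start: joints at [-1.288, 0.423, 1.63, -0, 1.089, -0.019], TCP at [185.793, -596.73, 302.675] pointing down, gripper open.
Joint ranges: [-3, 3], [-0.9, 2.11], [0.09, 2.58], [-1.31, 4.45], [0.11, 2.69], [-2.54, 2.54]. Speed limits (rad/s): [2.39, 2.39, 3.01, 3.14, 3.14, 3.14].

## Interface

Orientations are given as a unit quaternion [x, y, z, w].
In Python, from station import env, set_gripper, viewer, workorder gives the robot as it stands. Calls block until the motion is done:
- env.reach(position, orientation): joint-space move of the TCP to a pose.
- env.move_l(position, rot=None, rate=150, f_stop=None): straight line of the TCP; rot=None keeps the orientation; rate is the mean speed in mm/s. With f_stop (N) it stops when the force on the tool has changed by that much, and returns True; else False.
- env.move_joints(angles): joint-space move.
- set_gripper(opening): finger opening in mm; the grip force is fixed at half the most; returns when the fingers have stopped.
- env.hold(seconds).
- env.ik(position, orientation): joint angles nearest the present ones, or None.
- env.read_state(): the state.
- viewer.camera(name): name is "side" or "top" or "wrist"; returns the picture (400x640x3 uint8, blue, green, red); there is no depth.
- viewer.camera_params(name): a dict with "fx", "fy", "cx", "cy" (pixels), "pose" (4x4, takes a point from camera to world coordinates); the wrist camera has in their place "tool_from_camera" (4x4, takes a point from camera to tool coordinates, whose origin is the TCP and whose axes are the flange's). Camera axes: x right, y up, looking along -z (the intrinsics and any distortion apply to the point x, -y, -z); pixel columns grow to the right and rows downward; lengths in mm; the calibration is good to about 2 mm. A picture is of the moment at which its call begins: read the wrist's pose just before it. camera_params takes no time and is no camera call.
A pose or a line that the arm cannot do raises env.IKError and nothing moves.
- workorder.sign_off(): hands the job in; it is judged then, once.
The state is a dict: "time_s": time; "qpos": joint angles; "dq": joint speeds; "tau": joint torques, N m; "tool_pos": TCP position; "orientation": TCP orientation; "force": force on the tool from outside, world axes, zero at the start; "wrist_torque": the same for the moment, N m; "width": finger opening in mm; "grip_force": force on a finger pad.
Only numpy, scipy, OpenCV 4.12 (cv2) and the standard library are available. Lean on these libraries where they do the work, as an engineer would, in place of code of your own. Each camera call takes 0.05 s, during which the arm holds its last target. There are 200 camera calls.

## Working session

There is one attempt and no reset: what is moved stays moved. The work goes in short steps, each a Python script; the robot and the scene stay as the last script left them, time stands still between calls to the robot, and variables do not carry over. Pictures are saved under pics/ and viewed, at most 14 in all, crops included, and the job is handed in when it is done.

```bash
ls; mkdir -p pics; python3 - <<'E'
from station import env,viewer
import cv2
for n in ("top","side"):
    cv2.imwrite(f"pics/{n}0.png",viewer.camera(n)); p=viewer.camera_params(n); print(n,p)
print(viewer.camera_params("wrist")); s=env.read_state(); print(s)
E
```

```text
pics
top {'fx': 414.3487106184288, 'fy': 414.3487106184288, 'cx': 322.12418686315544, 'cy': 198.28539748001518, 'pose': array([[ 2.22118083e-02,  9.97032405e-01, -7.37090110e-02,
         4.22308766e+02],
       [-9.99706118e-01,  2.14341366e-02, -1.13249632e-02,
        -6.84942275e+01],
       [-9.71146633e-03,  7.39388971e-02,  9.97215487e-01,
         1.53470483e+03],
       [ 0.00000000e+00,  0.00000000e+00,  0.00000000e+00,
         1.00000000e+00]])}
side {'fx': 476.08788887715014, 'fy': 476.08788887715014, 'cx': 314.9309929231224, 'cy': 196.34756689960062, 'pose': array([[ 9.88168243e-01,  9.64241846e-02, -1.19272376e-01,
         3.56508865e+02],
       [-1.51534747e-01,  4.93733910e-01, -8.56308383e-01,
        -1.31670132e+03],
       [-2.36800212e-02,  8.64250660e-01,  5.02503785e-01,
         8.00506283e+02],
       [ 0.00000000e+00,  0.00000000e+00,  0.00000000e+00,
         1.00000000e+00]])}
{'fx': 308.7007020587653, 'fy': 308.7007020587653, 'cx': 316.2050660385682, 'cy': 202.59012632428045, 'tool_from_camera': array([[ 4.17609637e-04,  9.58821045e-01,  2.84010616e-01
[... 276 characters left out ...]
e+00]])}
{'time_s': 0.1, 'qpos': array([-1.28803962e+00,  4.23801945e-01,  1.63060781e+00,  1.04179246e-05,
        1.08861012e+00, -1.90125427e-02]), 'dq': array([-0.00249476, -0.00289174, -0.00126655,  0.0010876 ,  0.00027528,
        0.00028789]), 'tau': array([-5.30783309e-04, -5.45613313e+01, -2.74323982e+01,  6.45315601e-02,
        1.88084983e-02, -1.50794773e-05]), 'tool_pos': array([ 185.66498821, -596.37187326,  301.95819109]), 'orientation': array([ 9.88638606e-01,  1.50310335e-01, -8.92592200e-05, -7.08018950e-04]), 'force': array([-0.23750277, -1.21007218, -0.54755918]), 'wrist_torque': array([-0.01281663,  0.01042964,  0.05372853]), 'grip_force': 0.0, 'width': 88.1090526683666}
```

View pics/top0.png

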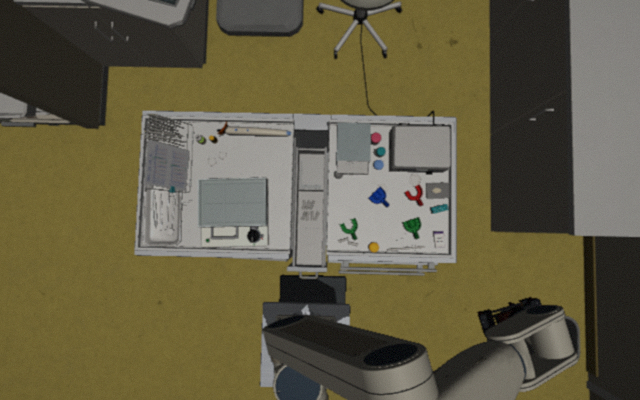

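View pics/side0.png

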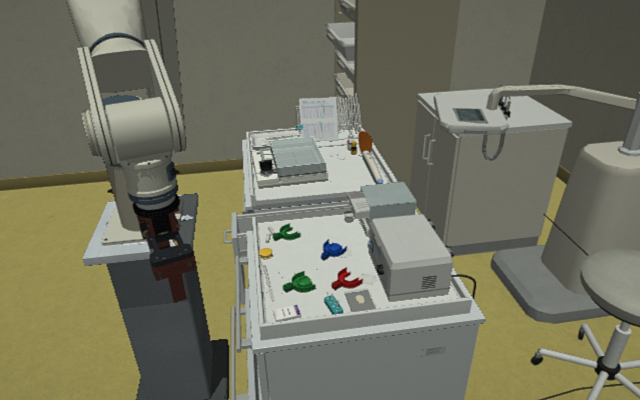

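Both views: the disinfector is left (top view hood ≈(233,203), knob (254,235)). There are four trays: blue upper (379,197), red lower (415,196), green lower (349,230) and green upper (413,227).

```bash
cat > h.py <<'E'
from station import env,set_gripper,viewer,workorder
import numpy as np, cv2
from scipy.spatial.transform import Rotation as R
def q(yaw): return np.array([np.cos(yaw/2),np.sin(yaw/2),0,0])
def shot(name,save=None):
    p=viewer.camera_params(name)
    if name=="wrist":
        s=env.read_state(); T=np.eye(4); T[:3,:3]=R.from_quat(s["orientation"]).as_matrix(); T[:3,3]=s["tool_pos"]
        T=T@p["tool_from_camera"]
    else: T=p["pose"]
    im=viewer.camera(name)
    if save: cv2.imwrite(f"pics/{save}.png",im)
    return im,(p,T)
def cast(c,uv,z):
    p,T=c; uv=np.atleast_2d(uv).astype(float)
    d=np.c_[(uv[:,0]-p["cx"])/p["fx"],-(uv[:,1]-p["cy"])/p["fy"],-np.ones(len(uv))]@T[:3,:3].T
    return T[:3,3]+d*((z-T[2,3])/d[:,2])[:,None]
def proj(c,P):
    p,T=c; x=(np.atleast_2d(P)-T[:3,3])@T[:3,:3]
    return np.c_[p["cx"]-p["fx"]*x[:,0]/x[:,2],p["cy"]+p["fy"]*x[:,1]/x[:,2]]
HUE={"blue":((105,120,40),(130,255,255)),"green":((45,120,30),(75,255,255)),"red":((0,140,50),(8,255,255))}
def blobs(im,col,amin=60):
    hsv=cv2.cvtColor(im,cv2.COLOR_BGR2HSV); m=cv2.inRange(hsv,*HUE[col])
    if col=="red": m|=cv2.inRange(hsv,(172,140,50),(180,255,255))
    n,l,st,ce=cv2.connectedComponentsWithStats(m)
    return [(np.argwhere(l==i)[:,::-1],st[i,4]) for i in range(1,n) if st[i,4]>=amin]
def pose(c,px,z=12):
    """tray pose (origin x,y, yaw, extents) from the blob's pixels: long axis by outline symmetry"""
    P=cast(c,px,z)[:,:2]; hull=cv2.convexHull(P.astype(np.float32))[:,0]
    m=P.mean(0); far=hull[np.argmax(np.linalg.norm(hull-m,axis=1))]
    best=None
    for a in np.arctan2(*(far-m)[::-1])+np.linspace(-.6,.6,121):   # symmetric outline about the grip axis
        e=np.array([np.cos(a),np.sin(a)]); n=np.array([-e[1],e[0]]); t=hull@n; w=t.max()-t.min()
        g=P[(P@e)>(P@e).max()-22]@n
        s=abs(g.mean()-(t.max()+t.min())/2)+abs(np.std(g)-4.6)
        if best is None or s<best[0]: best=(s,a,(P@e).max(),(P@e).min(),(t.max()+t.min())/2,w)
    s,a,hi,lo,t,w=best; e=np.array([np.cos(a),np.sin(a)]); n=np.array([-e[1],e[0]])
    o=e*((hi-39+lo+35)/2)+n*t
    return o,a,(hi-lo,w,s)
E
python3 - <<'E'
from h import *
im,c=shot("top")
for col in HUE:
    for px,a in blobs(im,col,40): print(col,a,cast(c,px.mean(0),10)[0].round(),px.mean(0).round())
print(cast(c,[(254,235)],55).round(),cast(c,[[200,178],[267,178],[267,226],[200,226]],70).round())
# view disinfector from above
print(env.ik([480,220,480],q(0)), env.ik([480,-280,450],q(0)))
env.reach([480,-280,420],q(0)); im,c=shot("wrist","w_trays")
for col in HUE:
    for px,a in blobs(im,col,300): print(col,a,pose(c,px),px.mean(0).round())
env.reach([480,200,420],q(0)); shot("wrist","w_dis"); print(env.read_state()["time_s"])
E
```

```text
blue 183 [ 545. -259.   10.] [379. 197.]
green 94 [ 426. -157.   10.] [350. 229.]
green 175 [ 441. -385.   10.] [413. 226.]
red 65 [ 766. -244.   10.] [375. 138.]
red 126 [ 554. -394.   10.] [415. 195.]
[[395. 188.  55.]] [[594. 385.  70.]
 [599. 146.  70.]
 [428. 141.  70.]
 [423. 378.  70.]]
[ 4.07223139e-01  1.14574478e-01  1.63428965e+00 -4.44089210e-16
  1.39272852e+00  1.97801947e+00] [-5.49490604e-01  1.81016096e-01  1.62121139e+00 -4.44089210e-16
  1.33936517e+00  1.02130572e+00]
blue 636 (array([ 549.53230946, -254.56327717]), np.float64(2.2233131230520646), (np.float64(59.95891049842993), np.float64(44.77455360219773), np.float64(5.56294375239435))) [297. 114.]
green 543 (array([ 446.55477176, -378.15647986]), np.float64(-1.1004660950730762), (np.float64(55.05436401436236), np.float64(43.14652512857572), np.float64(5.423723626733219))) [377. 182.]
red 712 (array([ 550.88866484, -393.24760894]), np.float64(-2.552423747881613), (np.float64(73.2371748145163), np.float64(56.91280843136724), np.float64(1.401901109787255))) [389. 113.]
3.6417
```

View pics/w_trays.png

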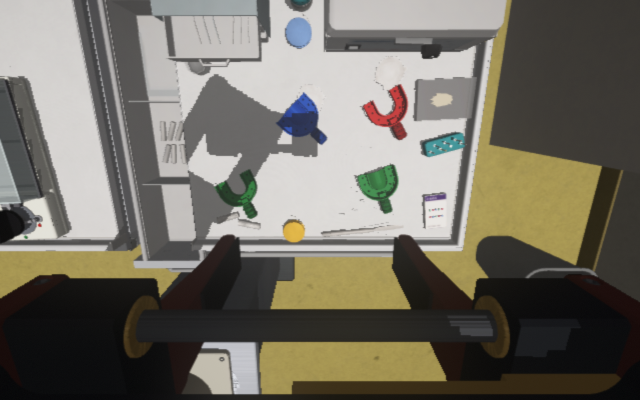

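View pics/w_dis.png

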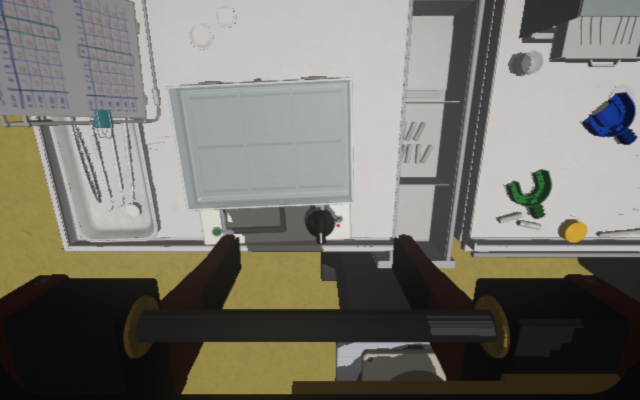

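The wrist picture shows the blue upper (300,117), red lower (388,113), green lower (238,193) and green upper (379,185). In the second picture the hood covers (180-352, 80-209), and the knob is at (321,222) with its bar along x, so it is locked. The handle is at about (255,230). Next is a closer look at the deck.

```bash
python3 - <<'E'
from h import *
env.reach([385,235,300],q(0)); im,c=shot("wrist","w_deck"); np.savez("pics/deck.npz",K=[c[0]["fx"],c[0]["cx"],c[0]["cy"]],T=c[1])
cv2.imwrite("pics/deck2.png",cv2.resize(im[40:260,120:520],None,fx=2,fy=2,interpolation=cv2.INTER_CUBIC)); print(env.read_state()["time_s"])
E
```

```text
4.3667
```

View pics/deck2.png

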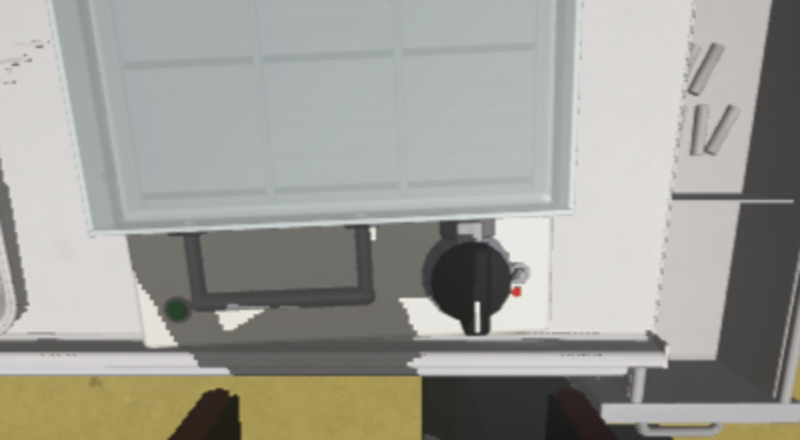

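Crop: handle bar from (197,301) to (370,296), hood front edge from (93,235) to (572,212), deck right edge at x≈548, and knob bar front tip at (478,331).

```bash
python3 - <<'E'
import numpy as np
from h import cast
d=np.load("pics/deck.npz"); K=d["K"]; c=({"fx":K[0],"fy":K[0],"cx":K[1],"cy":K[2]},d["T"])
f=lambda u,z: cast(c,np.array(u)/2+[120,40],z).round(1)
h=f([[197,301],[370,296]],59); print("bar",h,np.linalg.norm(h[1]-h[0]),np.arctan2(*(h[0]-h[1])[[1,0]])-np.pi/2)
for z in (37,75): 
    e=f([[93,235],[572,212]],z); print("hood",z,e,np.linalg.norm(e[1]-e[0]),np.arctan2(*(e[0]-e[1])[[1,0]])-np.pi/2)
print("deckright",f([[549,222],[549,326],[147,346]],36))
for z in (65,75): print("knob tip",z,f([[478,331]],z))
print("skirt",f([[425,280],[512,280],[468,322]],50), "cam",d["T"][:3,3])
E
```

```text
bar [[382.  342.2  59. ]
 [384.9 248.3  59. ]] 93.94477100935418 0.030874105481684122
hood 37 [[414.6 404.5  37. ]
 [427.6 136.5  37. ]] 268.31511325305553 0.04846947071016694
hood 75 [[420.1 386.   75. ]
 [431.6 147.4  75. ]] 238.87697670558376 0.048160550894049914
deckright [[421.9 148.6  36. ]
 [361.3 144.2  36. ]
 [348.7 381.9  36. ]]
knob tip 65 [[367. 190.  65.]]
knob tip 75 [[370.  191.4  75. ]]
skirt [[391.8 218.2  50. ]
 [391.8 170.2  50. ]
 [367.7 193.7  50. ]] cam [464.05564935 235.67709985 383.8634125 ]
```

```bash
cat >> h.py <<'E'
O=np.array([478.,269.]); Y=.05
def dis(x,y,z=0):
    c,s=np.cos(Y),np.sin(Y); return np.array([O[0]+c*x-s*y,O[1]+s*x+c*y,z])
def tips(p,yaw): return np.array([p[0],p[1],p[2]+env.tips_ahead])
def st(): 
    s=env.read_state(); return round(s["time_s"],2),s["tool_pos"].round(1),s["force"].round(1),round(s["width"],1)
KN=np.array([393.5,193.])
HG=dis(119,30,37)
def arc(th):   # handle bar, hood at th
    a=th+np.arctan2(22,210); r=np.hypot(210,22); return dis(119-r*np.cos(a),30,37+r*np.sin(a))
E
python3 - <<'E'
from h import *
set_gripper(36)
env.reach([*KN,200],q(Y)); hit=env.move_l([*KN,80+38],rate=60,f_stop=6); print(hit,st())
z=env.read_state()["tool_pos"][2]+3
env.move_l([*KN,z],rate=30); set_gripper(0); print(st())
env.reach([*KN,z],q(Y+.6)); print(st()); env.reach([*KN,z],q(Y+1.2)); print(st(),env.read_state()["wrist_torque"].round(2))
set_gripper(30); env.move_l([*KN,230]); print(st())
env.reach([385,235,300],q(0)); im,c=shot("wrist","w_knob")
cv2.imwrite("pics/knob2.png",cv2.resize(im[100:240,160:440],None,fx=2,fy=2)); print(z,st())
E
```

```text
True (6.77, array([393.4, 192.9, 139.2]), array([-1.8, -1.1, 13.7]), 36.0)
(7.49, array([393.4, 193.4, 142. ]), array([-1.4,  4.9, -2.5]), 13.7)
(8.12, array([393.3, 193.7, 142. ]), array([-3.1,  8.9, -2.2]), 13.9)
(8.74, array([393. , 193.9, 142. ]), array([-4.8, 10.9, -2.2]), 14.1) [ 1.75  0.65 -0.11]
(9.96, array([393.2, 192.8, 229.6]), array([-0.5,  0.3, -1.7]), 30.0)
142.17161911352693 (11.22, array([384.8, 234.8, 299.3]), array([-0.1,  0.2,  0.8]), 30.0)
```

View pics/knob2.png

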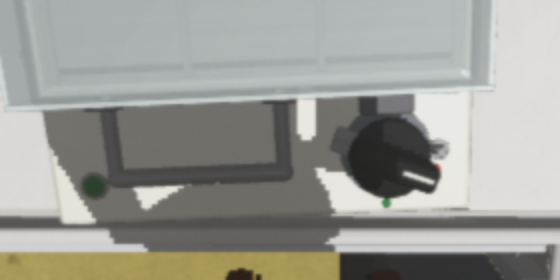

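The knob bar has turned to its open position (pointing to (430,180)) and its tongue has left the striker. Next I raise the hood.

```bash
sed -i 's/KN=np.array(\[393.5,193.\])/KN=np.array([393.5,194.3])/' h.py; cat >> h.py <<'E'
G=61
def bar(th,dz=2): p=arc(th); return [p[0],p[1],p[2]+G+dz]
E
python3 - <<'E'
from h import *
p=bar(0); y=Y+np.pi/2
env.reach([p[0]-1,p[1],220],q(y)); print(env.move_l([p[0]-1,p[1],p[2]],rate=60,f_stop=8),st())
set_gripper(0); print(st())
for th in np.arange(.15,1.56,.15): 
    env.move_l(bar(th),rate=90); 
    if env.read_state()["width"]<7: print("lost",th); break
print(st()); env.move_l(bar(1.53),rate=60); print(st())
set_gripper(30); e=bar(1.53); env.move_l([e[0],e[1],e[2]+60],rate=120)
env.reach([430,-270,330],q(0)); 
im,c=shot("top","t1"); cv2.imwrite("pics/t1c.png",cv2.resize(im[100:280,130:470],None,fx=2,fy=2))
im,c=shot("wrist","w_tr2"); cv2.imwrite("pics/w_tr2c.png",im[0:260,100:560])
print(st())
E
```

```text
False (14.37, array([384.8, 294.5, 122.3]), array([-0.1,  0.3, -1. ]), 29.7)
(14.83, array([384.2, 294.4, 122.1]), array([-3.3,  0.8,  4.2]), 9.5)
(19.83, array([603.7, 304.2, 311.6]), array([ 3.9, -4.2,  3.9]), 9.4)
(20.09, array([609.3, 304.5, 311.2]), array([ 1.3, -4.2,  3.5]), 9.1)
(23.55, array([ 430.6, -269.5,  330. ]), array([ 0.1, -0.3,  0.6]), 29.9)
```

View pics/t1c.png

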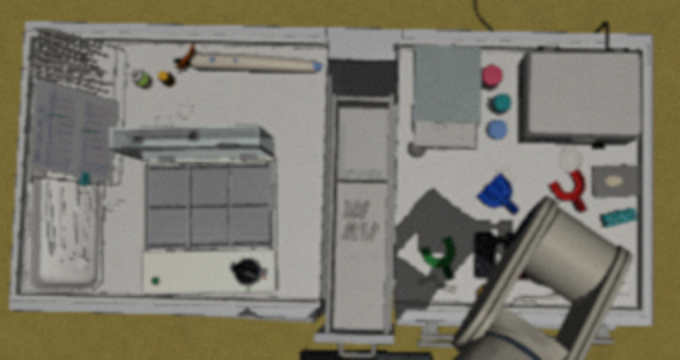

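View pics/w_tr2c.png

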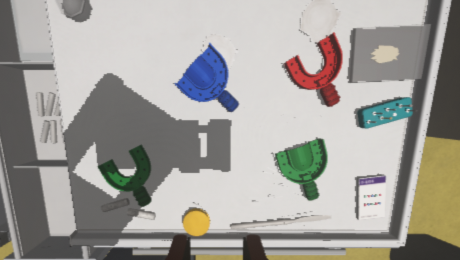

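The hood stands upright and the basin with its three bays is free. In the wrist crop, the blue upper is at (207,75) with its grip at (230,100), the red lower at (317,65) with grip (328,94), the green lower at (127,170) with grip (142,197), and the green upper at (303,160) with grip (309,190). I'll make the pose routine more robust and test it on that saved picture.

```bash
cat >> h.py <<'E'
HUE={"blue":((100,110,20),(130,255,255)),"green":((45,110,15),(80,255,255)),"red":((0,130,30),(8,255,255))}
def blobs(im,col,amin=300):
    hsv=cv2.cvtColor(im,cv2.COLOR_BGR2HSV); m=cv2.inRange(hsv,*HUE[col])
    if col=="red": m|=cv2.inRange(hsv,(172,130,30),(180,255,255))
    m=cv2.morphologyEx(m,cv2.MORPH_CLOSE,np.ones((5,5),np.uint8)); m[235:]=0
    n,l,s,_=cv2.connectedComponentsWithStats(m)
    return [np.argwhere(l==i)[:,::-1] for i in range(1,n) if s[i,4]>=amin]
def pose(c,px,z=12):
    """origin, yaw, misfit: the grip's end is the 16 mm wide, centred end of the outline"""
    P=cast(c,px,z)[:,:2]; best=None
    for a in np.arange(0,2*np.pi,.01):
        e=np.array([np.cos(a),np.sin(a)]); n=np.array([-e[1],e[0]]); u=P@e; t=P@n; g=t[u>u.max()-20]
        m=(t.max()+t.min())/2; L=np.ptp(u)
        s=abs(np.ptp(g)-16)+abs((g.max()+g.min())/2-m)+.5*abs(L-74)+.5*abs(np.ptp(t)-62)
        if best is None or s<best[0]: best=(s,a,e*((u.max()+u.min())/2-2)+n*m,L,np.ptp(t))
    s,a,o,L,W=best; return o,a,(round(s,1),round(L),round(W))
def trays(im,c):
    r=[]
    for col in HUE:
        for px in blobs(im,col):
            o,a,m=pose(c,px)
            if m[0]<14: r.append((col,o.round(1),round(a,3),m))
    return r
E
python3 - <<'E'
from h import *
im,c=shot("wrist")
for t in trays(im,c): print(t)
for col in HUE: print(col,[len(b) for b in blobs(im,col,100)])
# bath front edge at table & box height in first tray picture: use present view
print(cast(c,[[300,20]],12))
E
```

```text
('blue', array([ 539. , -263.6]), np.float64(3.94), (np.float64(3.5), 72, 62))
('red', array([ 551.1, -395.3]), np.float64(3.68), (np.float64(3.7), 72, 63))
blue [2076]
green [1275, 301]
red [1580]
[[ 608.96219124 -249.79381309   12.        ]]
```

```bash
python3 - <<'E'
from h import *
im=cv2.imread("pics/w_tr2.png"); h=cv2.cvtColor(im,cv2.COLOR_BGR2HSV)
for u,v in [(227,182),(212,170),(242,197),(243,200),(403,160),(409,190),(408,186),(230,185)]: print(u,v,h[v,u])
for lo in [(35,60,10),(35,80,20),(35,110,15)]:
    m=cv2.inRange(h,lo,(90,255,255)); m=cv2.morphologyEx(m,cv2.MORPH_CLOSE,np.ones((3,3),np.uint8)); m[235:]=0
    print(lo,[tuple(s) for s in cv2.connectedComponentsWithStats(m)[2][1:] if s[4]>100])
E
```

```text
227 182 [ 65 128  78]
212 170 [ 65 108  59]
242 197 [60 52 44]
243 200 [60 66 50]
403 160 [ 65 131 140]
409 190 [ 64 110 104]
408 186 [64 97 92]
230 185 [ 64 102  60]
(35, 60, 10) [(np.int32(376), np.int32(139), np.int32(51), np.int32(61), np.int32(1779)), (np.int32(199), np.int32(146), np.int32(51), np.int32(60), np.int32(1272))]
(35, 80, 20) [(np.int32(376), np.int32(140), np.int32(51), np.int32(60), np.int32(1643)), (np.int32(199), np.int32(146), np.int32(50), np.int32(45), np.int32(1032))]
(35, 110, 15) [(np.int32(377), np.int32(140), np.int32(45), np.int32(44), np.int32(1232)), (np.int32(203), np.int32(169), np.int32(30), np.int32(22), np.int32(290))]
```

```bash
sed -i 's/"green":((45,110,15),(80,255,255)),"red":((0,130,30)/"green":((50,45,12),(76,255,255)),"red":((0,130,30)/' h.py; python3 - <<'E'
from h import *
print([t for t in trays(*shot("wrist"))])
p=dis(10,0); env.reach([p[0],p[1],300],q(Y)); im,c=shot("wrist","w_bay"); np.savez("pics/bay.npz",K=[c[0]["fx"],c[0]["cx"],c[0]["cy"]],T=c[1])
cv2.imwrite("pics/bay2.png",cv2.resize(im[10:250,130:510],None,fx=2,fy=2,interpolation=cv2.INTER_CUBIC)); print(st())
E
```

```text
[('blue', array([ 538.8, -263.7]), np.float64(3.94), (np.float64(3.5), 72, 62)), ('green', array([ 432.6, -386.1]), np.float64(3.48), (np.float64(2.4), 76, 63)), ('green', array([ 422.4, -157. ]), np.float64(3.58), (np.float64(3.1), 73, 66)), ('red', array([ 551.1, -395.3]), np.float64(3.68), (np.float64(3.7), 72, 63))]
(25.66, array([488.4, 268.7, 300.1]), array([-0.9,  0.4, -0.2]), 30.1)
```

View pics/bay2.png

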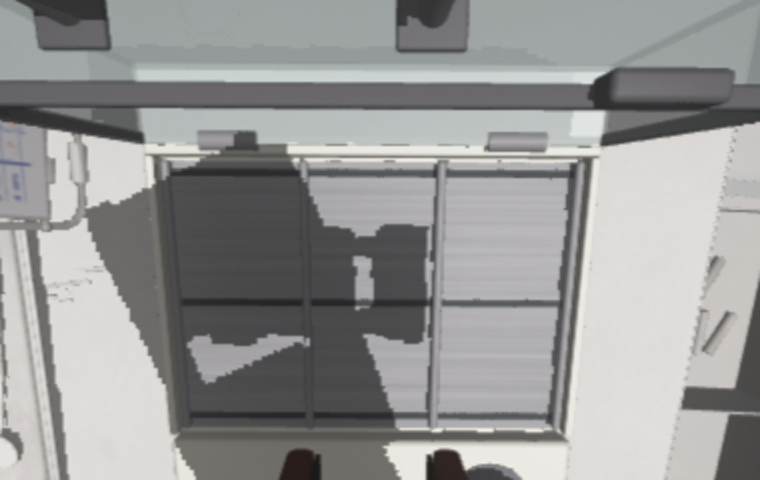

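Bay crop: inner wires run from (305,165) to (309,425) and from (441,165) to (434,428). Basin floor front edge is at row ≈428 and back edge at row ≈160.

```bash
python3 - <<'E'
from h import *
d=np.load("pics/bay.npz"); K=d["K"]; c=({"fx":K[0],"fy":K[0],"cx":K[1],"cy":K[2]},d["T"])
f=lambda u,z: cast(c,np.array(u)/2+[130,10],z).round(1)
def todis(P): 
    v=P[:,:2]-O; cc,s=np.cos(Y),np.sin(Y); return np.c_[v[:,0]*cc+v[:,1]*s,-v[:,0]*s+v[:,1]*cc].round(1)
print(todis(f([[305,165],[309,425],[441,165],[434,428],[170,168],[187,425],[577,168],[556,428]],29)))
print("rim",todis(f([[152,152],[180,437],[593,152],[566,437]],36)))
p=todis(f([[305,165],[309,425],[441,165],[434,428]],29)); print(env.read_state()["time_s"])
E
```

```text
[[ 107.5   36.3]
 [ -41.9   38.5]
 [ 107.5  -37.2]
 [ -43.9  -37.7]
 [ 106.   109.4]
 [ -41.9  112.9]
 [ 105.9 -110.8]
 [ -44.  -112. ]]
rim [[ 113.6  116. ]
 [ -47.   115.6]
 [ 113.5 -116.3]
 [ -47.1 -116.3]]
25.6583
```

The wires measure within 1 mm of nominal. Now I load the trays, greens first into the right bay.

```bash
cat >> h.py <<'E'
D=28.; TA=env.tips_ahead
def look():
    env.reach([430,-270,330],q(0)); return trays(*shot("wrist"))
def pick(o,a):
    g=o+D*np.array([np.cos(a),np.sin(a)]); yaw=(a-np.pi+np.pi)%(2*np.pi)-np.pi
    set_gripper(38); env.reach([*g,170],q(yaw)); 
    hit=env.move_l([*g,3+TA],rate=100,f_stop=12); 
    if hit: print("HIT",st())
    set_gripper(0); w=env.read_state()["width"]; env.move_l([*g,220],rate=180); print("picked",w,st()); return w
def place(x,y):
    p=dis(x-D,y); w=dis(min(x-D,-20),y)
    env.reach([w[0],w[1],220],q(Y)); wd=env.read_state()["width"]
    env.move_l([p[0],p[1],160],rate=200); env.move_l([p[0],p[1],20+12+TA],rate=120)
    hit=env.move_l([p[0],p[1],20+3+TA],rate=40,f_stop=6); print("placing",wd,hit,st())
    set_gripper(32); env.move_l([p[0],p[1],170],rate=200)
E
python3 - <<'E'
from h import *
t=[t for t in look() if t[0]=="green"]; print(t)
u=min(t,key=lambda t:t[1][1])
if pick(u[1],u[2])>12:
    place(75,-75); t=look(); print(t); g=[t for t in t if t[0]=="green"][0]
    if pick(g[1],g[2])>12: place(-4.5,-75)
p=dis(10,0); env.reach([p[0],p[1],300],q(Y)); im,c=shot("wrist","w_g"); cv2.imwrite("pics/g2.png",im[10:250,130:510]); print(st())
E
```

```text
[('green', array([ 432.8, -386.1]), np.float64(3.48), (np.float64(1.8), 76, 63)), ('green', array([ 422.2, -157.3]), np.float64(3.59), (np.float64(3.0), 73, 66))]
picked 16.019562833320258 (31.27, array([ 405.9, -394.9,  219.1]), array([ 0.4, -0.3, -0.9]), 16.0)
placing 15.710288849320749 True (34.86, array([529.2, 196.6, 103.2]), array([-0.3,  0.6,  6.2]), 15.8)
[('blue', array([ 539.1, -264.1]), np.float64(3.95), (np.float64(3.6), 72, 61)), ('green', array([ 422.4, -157. ]), np.float64(3.58), (np.float64(2.7), 73, 66)), ('red', array([ 551.3, -395.4]), np.float64(3.68), (np.float64(3.5), 72, 62))]
HIT (39.6, array([ 397.2, -169.3,   90.1]), array([-1.1, -0.5, 14.9]), 37.6)
picked 16.14758592172274 (40.95, array([ 396.6, -168.7,  219.4]), array([-0.7,  1.2, -1.2]), 15.9)
placing 15.551361910727216 True (43.53, array([450.3, 192.9, 108.4]), array([ 0.7, -0.3, -0.2]), 16.0)
(45.19, array([486.5, 268.3, 297.1]), array([ 0.3, -0.4,  0. ]), 32.0)
```

View pics/g2.png

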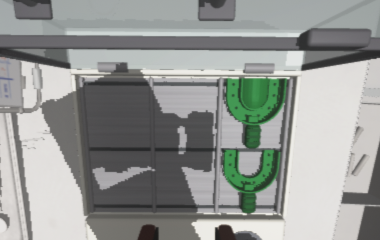

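Both green trays lie in the right bay, rear at (255,100) and front at (249,175), grips to the front. Next come blue and red; I'll check all four afterwards.

```bash
python3 - <<'E'
from h import *
for col,y in (("blue",0),("red",75)):
    t=[t for t in look() if t[0]==col][0]; print(t)
    if pick(t[1],t[2])<12: break
    place(35,y)
p=dis(10,0); env.reach([p[0],p[1],300],q(Y)); im,c=shot("wrist","w_all"); cv2.imwrite("pics/all2.png",im[10:250,130:510]); print(st())
for col in HUE:
    for px in blobs(im,col):
        o,a,m=pose(c,px,32); v=o-O; print(col,(v[0]+Y*v[1]).round(1),(v[1]-Y*v[0]).round(1),round(a-Y-np.pi,2),m)
E
```

```text
('blue', array([ 538.8, -263.6]), np.float64(3.94), (np.float64(3.2), 72, 62))
picked 15.427550006364639 (50.7, array([ 518.6, -283.3,  219. ]), array([ 0.2,  0.4, -0.6]), 16.1)
placing 16.053974932978395 True (54.04, array([485.5, 269.6, 103.2]), array([-0.9, -0.5,  5.5]), 15.6)
('red', array([ 551.3, -395.5]), np.float64(3.68), (np.float64(3.4), 72, 62))
picked 15.854624891129529 (60.77, array([ 526.7, -409.4,  218.9]), array([ 0.2,  0.7, -1.2]), 15.6)
placing 0.37936679145432123 False (64.84, array([481.2, 344.2, 102.9]), array([-0.2,  0. ,  0.3]), -0.1)
(66.7, array([487.2, 269.6, 297.7]), array([ 0.3,  0.3, -0.1]), 31.9)
blue 35.2 1.2 0.01 (np.float64(2.5), 74, 61)
green 74.8 -74.4 -0.01 (np.float64(3.2), 74, 65)
green -2.2 -74.5 -0.01 (np.float64(3.4), 76, 65)
red 73.8 -133.4 -2.63 (np.float64(17.1), 76, 49)
```

View pics/all2.png

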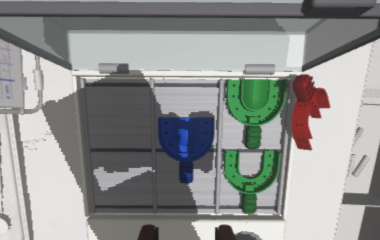

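Blue is well placed in the middle bay. Red was brushed off on the way, most likely against the raised hood, and now lies by the disinfector's right wall at crop (307,110). I'll look closer.

```bash
python3 - <<'E'
from h import *
p=dis(50,-160); env.reach([p[0],p[1],290],q(Y+np.pi)); env.move_l([p[0],p[1],240]); im,c=shot("wrist","w_red")
np.savez("pics/red.npz",K=[c[0]["fx"],c[0]["cx"],c[0]["cy"]],T=c[1])
s,cs=shot("side","s_red"); pr=proj(cs,dis(74,-133,10))[0].astype(int); print(pr,st())
a=cv2.resize(im[40:260,170:470],None,fx=1.66,fy=1.66,interpolation=cv2.INTER_CUBIC)
x0,y0=pr[0]-50,pr[1]-60; b=cv2.resize(s[y0:y0+122,x0:x0+100],None,fx=3,fy=3,interpolation=cv2.INTER_CUBIC)[:365]
h=min(a.shape[0],b.shape[0]); cv2.imwrite("pics/red2.png",np.hstack([a[:h],b[:h]])); print(a.shape,b.shape)
for px in blobs(im,"red",200): print(px.mean(0),len(px),pose(c,px,20),proj(c,dis(74,-133,10)))
E
```

```text
[314 180] (70.17, array([536.6, 111.8, 241. ]), array([0.5, 0.4, 0. ]), 31.9)
(365, 498, 3) (365, 300, 3)
[344.87135615 214.04245881] 1578 (array([556.53314356, 140.96455386]), np.float64(2.86), (np.float64(27.3), 63, 57)) [[340.79843512 211.30013912]]
```

View pics/red2.png

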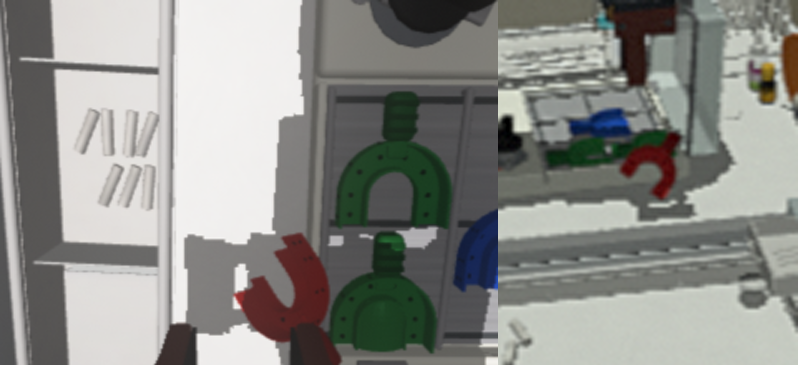

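Red leans against the outer right wall, its grip up on the rim near the hinge, its horseshoe arm tips at left-crop (240,300) and (297,238) and right-crop (663,193) and (625,172). I'll triangulate those.

```bash
python3 - <<'E'
from h import *
d=np.load("pics/red.npz"); K=d["K"]; cw=({"fx":K[0],"fy":K[0],"cx":K[1],"cy":K[2]},d["T"])
p=viewer.camera_params("side"); cs=(p,p["pose"])
def tri(a,b):
    A=[];B=[]
    for c,uv in ((cw,a),(cs,b)):
        o=c[1][:3,3]; e=cast(c,uv,0)[0]-o; e/=np.linalg.norm(e); M=np.eye(3)-np.outer(e,e); A.append(M);B.append(M@o)
    x=np.linalg.solve(A[0]+A[1],B[0]+B[1]); v=x[:2]-O
    return x.round(), (v[0]+Y*v[1]).round(), (v[1]-Y*v[0]).round(), [round(np.linalg.norm(A[i]@x-B[i]),1) for i in (0,1)]
w=lambda u,v: np.array([u,v])/1.66+[170,40]
s=lambda u,v: np.array([(u-498)/3+264,v/3+120])
print("armL",tri(w(240,300),s(663,194))); print("armR",tri(w(297,238),s(625,172)))
print("outer bow",tri(w(326,300),s(655,142))); print("grip end?",tri(w(335,362),s(677,137)))
E
```

```text
armL (array([571., 113.,   7.]), np.float64(85.0), np.float64(-161.0), [np.float64(0.4), np.float64(0.4)])
armR (array([528., 145.,  22.]), np.float64(44.0), np.float64(-127.0), [np.float64(3.3), np.float64(3.3)])
outer bow (array([563., 162.,  47.]), np.float64(80.0), np.float64(-111.0), [np.float64(7.7), np.float64(7.7)])
grip end? (array([596., 170.,  48.]), np.float64(113.0), np.float64(-105.0), [np.float64(2.5), np.float64(2.5)])
```

```bash
python3 - <<'E'
from h import *
d=np.load("pics/red.npz"); K=d["K"]; cw=({"fx":K[0],"fy":K[0],"cx":K[1],"cy":K[2]},d["T"])
g=cast(cw,np.array([257,308])/1.66+[170,40],18)[0]; print(g.round(1))
a=np.array([np.cos(.57),np.sin(.57),0]); til=R.from_rotvec(.42*np.cross([0,0,-1],a))
rot=(til*R.from_quat(q(.57+np.pi))); zt=rot.apply([0,0,1]); Q=rot.as_quat()
tip=np.array([g[0],g[1],9.]); T=tip-TA*zt; far=T-90*zt
print(zt.round(2),T.round(),env.ik(far,Q))
env.move_l([*env.read_state()["tool_pos"][:2],300])
env.reach(far,Q); set_gripper(36)
print(env.move_l(T,rate=60,f_stop=8),st()); set_gripper(0); print(st())
up=env.read_state()["tool_pos"]+[-30,-20,25]; env.move_l(up,rate=60); print(st())
env.move_l(up+[-20,-40,120],rate=120); print(st())
E
```

```text
[572.5 123.4  18. ]
[ 0.34  0.22 -0.91] [545. 106.  82.] NoneTraceback (most recent call last):
  File "<stdin>", line 9, in <module>
station.IKError: the arm cannot take that pose within its joint ranges
```

```bash
python3 - <<'E'
from h import *
print(st())
for tl in (.15,.25,.35,.42):
  for yw in (.57,.57+np.pi):
    for az in (.0,.57):
      a=np.array([np.cos(az),np.sin(az),0]); rot=R.from_rotvec(tl*np.cross([0,0,-1],a))*R.from_quat(q(yw)); zt=rot.apply([0,0,1])
      r=[]
      for b in (0,90):
        k=env.ik(np.array([572.5,123.4,9])-(TA+b)*zt,rot.as_quat()); r.append(None if k is None else k.round(2))
      print(tl,round(yw,2),az,r)
E
```

```text
(70.72, array([536.4, 111.8, 300.2]), array([-0. ,  0.2, -0.8]), 32.0)
0.15 0.57 0.0 [array([ 0.21,  0.64,  1.91, -0.07,  0.44,  1.27]), array([ 0.21,  0.47,  1.93, -0.06,  0.6 ,  1.26])]
0.15 0.57 0.57 [array([0.16, 0.65, 1.91, 0.14, 0.45, 1.04]), array([0.15, 0.48, 1.92, 0.11, 0.61, 1.07])]
0.15 3.71 0.0 [array([ 0.21,  0.64,  1.91, -0.07,  0.44, -1.87]), array([ 0.21,  0.47,  1.93, -0.06,  0.6 , -1.88])]
0.15 3.71 0.57 [array([ 0.16,  0.65,  1.91,  0.14,  0.45, -2.1 ]), array([ 0.15,  0.48,  1.92,  0.11,  0.61, -2.07])]
0.25 0.57 0.0 [array([ 0.22,  0.63,  1.98, -0.19,  0.29,  1.4 ]), array([ 0.23,  0.44,  2.01, -0.13,  0.45,  1.34])]
0.25 0.57 0.57 [array([0.14, 0.64, 1.97, 0.33, 0.32, 0.83]), array([0.12, 0.45, 2.  , 0.24, 0.48, 0.92])]
0.25 3.71 0.0 [array([ 0.22,  0.63,  1.98, -0.19,  0.29, -1.74]), array([ 0.23,  0.44,  2.01, -0.13,  0.45, -1.8 ])]
0.25 3.71 0.57 [array([ 0.14,  0.64,  1.97,  0.33,  0.32, -2.31]), array([ 0.12,  0.45,  2.  ,  0.24,  0.48, -2.22])]
0.35 0.57 0.0 [array([ 0.23,  0.63,  2.04, -0.56,  0.15,  1.77]), array([ 0.25,  0.43,  2.09, -0.3 ,  0.29,  1.52])]
0.35 0.57 0.57 [array([0.11, 0.63, 2.03, 0.76, 0.22, 0.39]), array([0.08, 0.44, 2.08, 0.48, 0.35, 0.65])]
0.35 3.71 0.0 [array([ 0.23,  0.63,  2.04, -0.56,  0.15, -1.37]), array([ 0.25,  0.43,  2.09, -0.3 ,  0.29, -1.62])]
0.35 3.71 0.57 [None, array([ 0.08,  0.44,  2.08,  0.48,  0.35, -2.49])]
0.42 0.57 0.0 [None, array([ 0.26,  0.43,  2.15, -0.6 ,  0.19,  1.83])]
0.42 0.57 0.57 [array([ 0.09,  0.64,  2.07,  1.29,  0.2 , -0.15]), array([0.05, 0.44, 2.13, 0.79, 0.29, 0.32])]
0.42 3.71 0.0 [None, array([ 0.26,  0.43,  2.15, -0.6 ,  0.19, -1.31])]
0.42 3.71 0.57 [None, None]
```

Tilt 0.25 with tool yaw 0.57 is feasible.

```bash
python3 - <<'E'
from h import *
a=np.array([np.cos(.57),np.sin(.57),0]); rot=R.from_rotvec(.25*np.cross([0,0,-1],a))*R.from_quat(q(.57)); zt=rot.apply([0,0,1]); Q=rot.as_quat()
T=np.array([572.5,123.4,8.])-TA*zt
env.reach(T-90*zt,Q); set_gripper(36)
print(env.move_l(T,rate=60,f_stop=8),st(),(env.read_state()["tool_pos"]+TA*zt).round(1)); set_gripper(0); print(st())
up=env.read_state()["tool_pos"]+[-30,-20,25]; env.move_l(up,rate=60); print(st())
env.move_l(up+[-20,-40,120],rate=120); print(st())
E
```

```text
True (73.94, array([547.9, 106.9, 124.2]), array([-0.5, -4.1,  5.7]), 36.0) [564.5 117.6  46.7]
(74.63, array([547. , 107.2, 124.9]), array([-0.4, -0.1, -0.6]), 0.6)
(75.52, array([517.3,  87.2, 150. ]), array([-0.8, -0.5, -0.3]), 0.5)
(76.73, array([496.7,  47.3, 269.3]), array([-0.5, -0.4,  0.7]), 0.3)
```

```bash
python3 - <<'E'
from h import *
p=dis(20,-190); env.reach([p[0],p[1],300],q(Y+np.pi)); im,c=shot("wrist","w_red3")
np.savez("pics/red.npz",K=[c[0]["fx"],c[0]["cx"],c[0]["cy"]],T=c[1])
b=blobs(im,"red",200); print([(px.mean(0),len(px),pose(c,px,12)) for px in b])
m=b[0].mean(0).astype(int); print("m",m,[ (px.min(0),px.max(0)) for px in b])
x0,y0=m[0]-50,m[1]-45; A=cv2.resize(im[y0:y0+90,x0:x0+100],None,fx=4,fy=4,interpolation=cv2.INTER_CUBIC)
s,cs=shot("side"); pr=proj(cs,cast(c,m,15))[0].astype(int); X,Z=pr[0]-50,pr[1]-45
B=cv2.resize(s[Z:Z+90,X:X+100],None,fx=4,fy=4,interpolation=cv2.INTER_CUBIC); cv2.imwrite("pics/red3.png",np.hstack([A,B])); print((x0,y0),(X,Z),st())
E
```

```text
[(array([364.07282609, 219.79891304]), 920, (array([560.24127067, 140.19506818]), np.float64(5.21), (np.float64(22.1), 59, 56)))]
m [364 219] [(array([335, 196]), array([383, 234]))]
(np.int64(314), np.int64(174)) (np.int64(263), np.int64(133)) (78.85, array([507.4,  80.2, 299.9]), array([-0.3,  1. , -0.5]), 0.5)
```

View pics/red3.png

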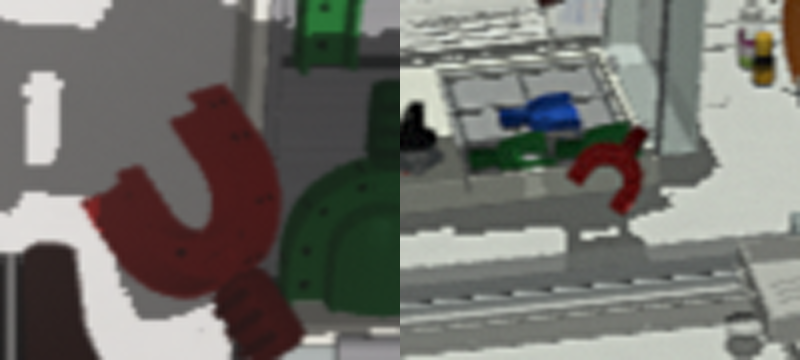

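The tray still leans as before: left crop shows arm tips (110,188) and (200,105) and grip centre (260,318); right crop shows arm tips (627,208) and (577,180) and grip end (643,133).

```bash
python3 - <<'E'
from h import *
d=np.load("pics/red.npz"); K=d["K"]; cw=({"fx":K[0],"fy":K[0],"cx":K[1],"cy":K[2]},d["T"])
p=viewer.camera_params("side"); cs=(p,p["pose"])
def tri(a,b):
    A=[];B=[]
    for c,uv in ((cw,a),(cs,b)):
        o=c[1][:3,3]; e=cast(c,uv,0)[0]-o; e/=np.linalg.norm(e); M=np.eye(3)-np.outer(e,e); A.append(M);B.append(M@o)
    x=np.linalg.solve(A[0]+A[1],B[0]+B[1]); return x.round(), round(np.linalg.norm(A[0]@x-B[0]),1)
w=lambda u,v: np.array([u,v])/4+[314,174]
s=lambda u,v: np.array([(u-400)/4+263,v/4+133])
print("L",tri(w(105,188),s(622,210))); print("R",tri(w(198,108),s(574,180)))
print("gripend",tri(w(280,340),s(643,130))); print("root",tri(w(235,275),s(630,155)))
for z in (10,20,30,40): print(z,cast(cw,[w(110,188),w(122,215),w(140,240),w(235,275),w(260,318)],z).round()[:,:2].tolist())
E
```

```text
L (array([568., 116.,   1.]), np.float64(2.1))
R (array([531., 140.,  23.]), np.float64(0.5))
gripend (array([595., 166.,  51.]), np.float64(2.3))
root (array([582., 154.,  34.]), np.float64(1.8))
10 [[562.0, 116.0], [571.0, 121.0], [580.0, 127.0], [590.0, 159.0], [605.0, 169.0]]
20 [[559.0, 115.0], [567.0, 120.0], [575.0, 126.0], [586.0, 157.0], [600.0, 167.0]]
30 [[555.0, 114.0], [564.0, 118.0], [571.0, 125.0], [582.0, 155.0], [596.0, 164.0]]
40 [[551.0, 113.0], [560.0, 117.0], [567.0, 123.0], [577.0, 153.0], [591.0, 162.0]]
```

The tray leans about 40° against the wall, facing -y. I'll grasp its lower arm tip with one finger in the horseshoe's mouth, carry it to the open worktop and set it down there.

```bash
python3 - <<'E'
from h import *
d=np.load("pics/red.npz"); K=d["K"]; cw=({"fx":K[0],"fy":K[0],"cx":K[1],"cy":K[2]},d["T"])
w=lambda u,v: np.array([u,v])/4+[314,174]
m=cast(cw,w(146,137),14)[0]; yw=.8; n=np.array([np.sin(yw),-np.cos(yw),0])  # towards the lower arm
W=34; g=m+n*(W/2+6.75); print(m.round(),g.round())
env.reach([g[0],g[1],230],q(yw)); set_gripper(W)
hit=env.move_l([g[0],g[1],5+TA],rate=60,f_stop=6); print(hit,st())
if env.read_state()["tool_pos"][2]<TA+18:
    set_gripper(0); print(st())
    if env.read_state()["width"]>3:
        p=env.read_state()["tool_pos"]; env.move_l(p+[-20,-25,8],rate=50); print(st()); env.move_l(p+[-30,-50,140],rate=100); print(st())
E
```

```text
[543. 126.  14.] [560. 109.  14.]
False (84.2, array([560.4, 109.3,  85.2]), array([-0.3, -0.3, -0.1]), 33.7)
(84.62, array([560.5, 109.2,  85.1]), array([ 0.3, -1.6,  0.7]), 19.5)
(85.42, array([540.7,  84.2,  93.2]), array([-0.1,  0.2, -1.3]), 19.2)
(86.92, array([530.2,  59.2, 224.5]), array([ 0. , -0.7, -1.1]), 19.2)
```

```bash
python3 - <<'E'
from h import *
env.reach([470,-270,230],q(.3)); print(st())
hit=env.move_l([470,-270,TA+5],rate=60,f_stop=4); print(hit,st())
set_gripper(45); p=env.read_state()["tool_pos"]; env.move_l([*p[:2],240])
env.reach([430,-270,330],q(0)); im,c=shot("wrist","w_red4")
for px in blobs(im,"red",200): print(len(px),px.mean(0),pose(c,px))
print(trays(im,c),st())
E
```

```text
(88.19, array([ 470.3, -269.2,  229.9]), array([ 0.3, -0.3, -1. ]), 19.4)
False (90.76, array([ 470.1, -270. ,   85.2]), array([ 0.5,  0.8, -0.9]), 19.9)
1238 [286.35379645 120.46365105] (array([ 498.87981625, -231.35792338]), np.float64(0.37), (np.float64(4.4), 71, 61))
[('red', array([ 498.9, -231.4]), np.float64(0.37), (np.float64(4.4), 71, 61))] (93.07, array([ 429.7, -269.8,  329.1]), array([ 0.3, -0.3, -0.4]), 45.2)
```

Red is flat again with its grip pointing away. I'll pick it with the tool turned the other way and carry it round the front, clear of the hood.

```bash
python3 - <<'E'
from h import *
o,a=np.array([498.9,-231.4]),.37
g=o+D*np.array([np.cos(a),np.sin(a)]); set_gripper(38); env.reach([*g,170],q(a)); print(env.move_l([*g,3+TA],rate=100,f_stop=12),st())
set_gripper(0); print(st()); env.move_l([*g,240],rate=180)
y=75; x=33; p=dis(x-D,y); w=dis(-50,y)
env.reach([440,-60,240],q(1.6)); print(st()); env.reach([w[0],w[1],240],q(Y+np.pi)); print(st())
env.move_l([p[0],p[1],160],rate=200); env.move_l([p[0],p[1],32+TA],rate=120)
print(env.move_l([p[0],p[1],23+TA],rate=40,f_stop=6),st()); set_gripper(32); env.move_l([p[0],p[1],200],rate=200)
p=dis(-20,0); env.reach([p[0],p[1],300],q(Y)); im,c=shot("wrist","w_all3"); print(st())
for col in HUE:
    for px in blobs(im,col):
        o,a,m=pose(c,px,32); v=o-O; print(col,(v[0]+Y*v[1]).round(1),(v[1]-Y*v[0]).round(1),round(a-Y-np.pi,2),m)
t,_=shot("top"); s,_=shot("side"); A=im[10:250,130:510]; B=cv2.resize(s[110:220,230:404],(380,240)); cv2.imwrite("pics/fin.png",np.hstack([A,B]))
E
```

```text
False (95.23, array([ 525.4, -221.5,   83.5]), array([ 0.1, -0.1,  0.9]), 37.7)
(95.71, array([ 525.2, -221.4,   83.4]), array([1. , 0.4, 3.4]), 15.8)
(97.66, array([440.4, -60.2, 239.7]), array([ 0. , -0.3, -1.2]), 15.5)
(99.15, array([424.7, 340.5, 239.9]), array([ 0.6, -0.6, -0.8]), 15.5)
True (100.65, array([479.7, 344.6, 103.2]), array([-0. , -0.1,  4.8]), 15.5)
(104.4, array([458. , 268. , 299.8]), array([-0.4, -0.1,  0.1]), 31.9)
blue 34.9 1.2 0.01 (np.float64(2.8), 73, 62)
green 75.5 -74.3 -0.02 (np.float64(2.8), 74, 65)
green -2.6 -74.5 -0.01 (np.float64(2.9), 74, 65)
red 34.1 76.5 0.01 (np.float64(2.6), 72, 63)
```

View pics/fin.png

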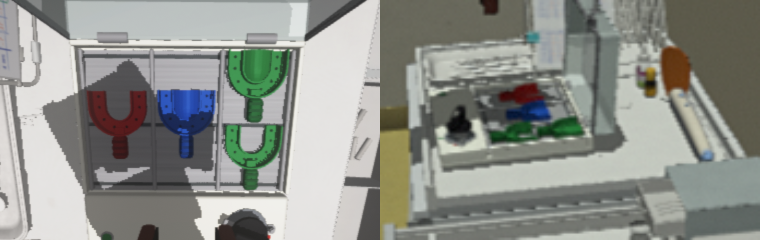

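All four trays lie in the bays, red (118,120) left, blue (186,110) middle and the greens right, each within 1.5 mm of its bay's middle line. Now I lower the hood and lock the catch.

```bash
python3 - <<'E'
from h import *
y=Y+np.pi/2; e=bar(1.53)
set_gripper(80); env.reach([e[0]-40,e[1],e[2]+70],q(y)); env.move_l([e[0],e[1],e[2]+50]); print(env.move_l(e,rate=60,f_stop=8),st())
set_gripper(0); print(st())
w=env.read_state()["width"]
if 7<w<14:
    for th in np.arange(1.4,.04,-.15): env.move_l(bar(th),rate=90)
    print(st()); env.move_l(bar(.0),rate=25,f_stop=15); p=bar(0); print(st())
    env.move_l([p[0],p[1],p[2]-4],rate=20,f_stop=12); print(st())
    set_gripper(30); env.move_l([*env.read_state()["tool_pos"][:2],220]); print(st())
    env.reach([385,235,300],q(0)); im,c=shot("wrist","w_close")
    print(proj(c,[dis(-51,121,75),dis(-51,-121,75)]).round(), proj(c,[arc(0),arc(.05),arc(.1)]).round(1))
    g=cv2.cvtColor(im,cv2.COLOR_BGR2GRAY); u=int(proj(c,arc(0))[0,0]); print(g[170:205,u].tolist())
E
```

```text
False (108.24, array([609. , 305.6, 311.1]), array([ 0.1, -0.5,  0.5]), 80.0)
(109.33, array([608.9, 305.7, 310.9]), array([5.2, 0.7, 4.9]), 9.0)
(114.29, array([386.1, 294.9, 131.4]), array([-2.3,  9. , -3.9]), 8.8)
(114.87, array([384.6, 294.8, 121.2]), array([-3.7, 10.3, -2. ]), 8.9)
(115.13, array([384.3, 295. , 117.7]), array([-1.2,  0.8,  5.8]), 9.2)
(116.5, array([384.9, 295.4, 219.5]), array([ 0.4, -0.1, -0.1]), 30.0)
[[163. 154.]
 [408. 142.]] [[261.4 185.5]
 [259.5 186.6]
 [257.5 187.2]]
[110, 110, 111, 110, 110, 110, 109, 110, 110, 111, 110, 110, 106, 75, 69, 71, 73, 77, 76, 73, 68, 69, 93, 107, 109, 108, 109, 108, 109, 108, 108, 109, 109, 109, 108]
```

```bash
python3 - <<'E'
from h import *
for n in ("w_deck","w_knob","w_close"):
    g=cv2.cvtColor(cv2.imread(f"pics/{n}.png"),cv2.COLOR_BGR2GRAY); print(n,[g[178:200,u].tolist() for u in (240,261)]); print(g[140:165,240].tolist())
a,b=[cv2.cvtColor(cv2.imread(f"pics/{n}.png"),cv2.COLOR_BGR2GRAY)[60:200,150:275].astype(np.float32) for n in ("w_knob","w_close")]
print(cv2.phaseCorrelate(a,b))
E
```

```text
w_deck [[110, 109, 110, 109, 110, 110, 108, 94, 72, 69, 72, 74, 77, 75, 82, 128, 140, 214, 227, 227, 227, 227], [109, 109, 109, 109, 109, 109, 105, 73, 69, 71, 74, 78, 75, 70, 74, 111, 102, 106, 107, 108, 108, 107]]
[175, 175, 176, 183, 186, 184, 180, 177, 163, 152, 149, 153, 187, 201, 186, 129, 111, 111, 111, 110, 110, 111, 110, 111, 110]
w_knob [[111, 110, 111, 110, 110, 102, 74, 70, 72, 75, 78, 76, 72, 68, 84, 178, 222, 228, 228, 228, 226, 201], [110, 110, 109, 110, 106, 75, 68, 72, 74, 77, 76, 71, 67, 67, 94, 106, 108, 108, 108, 108, 108, 108]]
[178, 186, 188, 184, 180, 174, 162, 152, 151, 155, 195, 203, 150, 117, 112, 111, 111, 112, 111, 112, 112, 111, 111, 111, 111]
w_close [[111, 111, 110, 111, 111, 107, 76, 70, 73, 76, 78, 76, 72, 69, 84, 177, 223, 228, 228, 228, 226, 208], [110, 111, 110, 110, 106, 75, 69, 71, 73, 77, 76, 73, 68, 69, 93, 107, 109, 108, 109, 108, 109, 108]]
[178, 185, 187, 186, 181, 177, 163, 153, 150, 155, 193, 205, 165, 122, 113, 111, 112, 112, 112, 112, 111, 112, 111, 111, 111]
((0.5475844171851563, 0.09468303934943378), 0.9597054187986586)
```

The view matches the closed-hood picture taken after unlocking, so the hood is fully down. Now the catch.

```bash
python3 - <<'E'
from h import *
set_gripper(36); env.reach([*KN,200],q(Y+1.2)); print(env.move_l([*KN,142],rate=50,f_stop=8),st())
set_gripper(0); print(st())
env.reach([*KN,142],q(Y+.6)); print(st()); env.reach([*KN,142],q(Y-.04)); print(st(),env.read_state()["wrist_torque"].round(2))
set_gripper(32); env.move_l([*KN,230]); env.reach([385,235,300],q(0)); im,c=shot("wrist","w_lock"); print(st())
a=cv2.cvtColor(im,cv2.COLOR_BGR2GRAY).astype(np.float32)
for n in ("w_deck","w_close"):
    b=cv2.cvtColor(cv2.imread(f"pics/{n}.png"),cv2.COLOR_BGR2GRAY).astype(np.float32)
    s=(slice(145,215),slice(320,400)); t=cv2.matchTemplate(b[140:220,315:405],a[150:210,325:395],cv2.TM_CCOEFF_NORMED); print(n,cv2.minMaxLoc(t)[1])
    print(cv2.phaseCorrelate(b[60:200,150:275].copy(),a[60:200,150:275].copy()))
E
```

```text
False (120.78, array([393.6, 194.4, 142.3]), array([-0.4,  0.5, -0.1]), 36.2)
(121.25, array([393.1, 194.4, 142.1]), array([-3.3,  3.6,  4.3]), 13.9)
(121.88, array([393.4, 194.2, 142.1]), array([-2. , -0.8,  4.8]), 13.7)
(122.53, array([393.6, 193.8, 142.1]), array([-0.5, -4.2,  5.8]), 13.9) [-0.71  0.12  0.68]
(124.25, array([384.3, 234.7, 298.8]), array([ 0.1,  0.5, -0.6]), 32.0)
w_deck 0.9901147484779358
((0.013918807041704895, -0.7235010017812584), 0.9556490598254733)
w_close 0.9052197337150574
((0.6623399866892115, 0.12914857522642365), 0.9303343857659234)
```

The knob patch matches the original locked picture (0.99), the hood is down, and the arm is clear of everything. Handing in.

```bash
python3 -c "
from h import *
print(workorder.sign_off())"
```

```text
the job is handed in; nothing more can be done
None
```

The job is handed in at about 124 s: all four trays found are loaded with grips to the front (both greens in the right bay, blue in the middle, red on the left), the hood is down and the catch is locked; the red tray was knocked off once in transit, most likely against the raised hood, and was picked up and placed again.

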